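# Fit the battery pack flush in the tuning supply

### The arm

A 6-joint arm with a two-finger parallel gripper is mounted at the origin on the work surface. World frame = base frame: x ahead of the robot, y to its left, z up, the work surface at z = 0. Lengths are in m, angles in rad, forces in N, time in s.
With the tool pointing down it reaches from about 0.325 to 0.775 m from the base axis. Payload 9.3 kg.
Tool frame: the origin (TCP) lies midway between the tips of the shut fingers; the grasp point (between the pads) lies 19 mm behind it (robot.tcp_to_grasp is the distance from the TCP to the grasp point, in m); z points along the fingers, y is the line along which they close (so a half turn about z gives the same grasp; the last joint's range is limited). The gripper opens to 85 mm and grips with 20 to 120 N. Pads are 22 mm wide; open, the fingers measure 114 mm over their backs; the gripper's body (76 mm by 85 mm) begins 54 mm behind the grasp point. The pads swing forward as they close: fully open they stand 13 mm farther back than shut.
Start: joints at [-1.443, 0.259, 0.021, 1.334, 0, 1.418], TCP at [0.152, -0.528, 0.231] pointing down, gripper open.
Joint ranges: [-3.04, 3.04], [-0.91, 1.82], [-1.04, 1.36], [-1.92, 1.95], [-1.52, 1.45], [-3.14, 3.14]. Speed limits (rad/s): [2.22, 2.22, 2.79, 3.14, 3.14, 3.14].

### API

Orientations are given as a unit quaternion [w, x, y, z].
In Python, from station import robot gives the robot as it stands.
- The arm moves only by the shell command python3 -m crank 'ROWS' [FORCE]. ROWS is JSON, a list that holds one entry, the list of rows, each a list of 7 numbers: the shift along the tool's x, y, z in m, then the turn, a rotation vector about the tool's x, y, z in rad, then the opening, from 0 (shut) to 1 (fully open). A call has 1 to 5 rows; each row shifts and turns the commanded pose from where the row before left it, along the tool's axes as they then stand; what a row does not reach is not made up. A row lasts 1/12 s, in which the tool goes at most 41.7 mm and 7.16 degrees, less where a joint would pass 70% of its speed; a pose out of reach is approached as far as the arm can. A call with a gripper value outside its range is refused whole. The fingers move at their own pace and stop on an object; FORCE is the grip in N (left out, the last holds). Time passes only in rows, so rows that do not move let the fingers close. It gives the time, the measured TCP pose, the force, the opening and the grip force at its end, in the units of the state.
- robot.read_state(): the state, without advancing time (a new reading comes with each control period).
- robot.capture(name): name is "scene" or "top"; returns the picture (420x560x3 uint8, blue, green, red); there is no depth.
- robot.camera_params(name): a dict with "fx", "fy", "cx", "cy" (pixels), "world_from_camera" (4x4, takes a point from camera to world coordinates). Camera axes: x right, y down, z forward; pixel columns grow to the right and rows downward; lengths in m; the calibration is good to about 2 mm. A picture is of the moment at which its call begins. camera_params takes no time and is no camera call.
- robot.sign_off(): hands the job in; it is judged then, once.
The state is a dict: "time": time; "joints": joint angles; "qvel": joint speeds; "joint_efforts": joint torques, N m; "tcp_pos": TCP position; "tcp_rot": TCP orientation; "contact_force": force on the tool from outside, world axes, zero at the start; "ft_torque": the same for the moment, N m; "gripper_width": finger opening in m; "grip_force": force on a finger pad.
Only numpy, scipy, OpenCV 4.12 (cv2) and the standard library are available. Lean on these libraries where they do the work, as an engineer would, in place of code of your own. Each camera call takes 0.05 s, during which the arm holds its last target. There are 200 camera calls.

### The job

Fit the black battery pack into the empty bay in the sloping top of the tuning supply: set it in with its cut-cornered end uphill, without dropping it, then press it down past the sprung leaves until it sits fully home and flush with the top all round. Leave the other things on the bench where they are.

Things in the scene. Friction and masses are not known exactly. Their poses are not given: they have to be found in the camera images.
- pack: the black plastic battery pack, a flat block 110 x 52 x 30 mm, 0.24 kg, lying flat, label side up. The two corners of one end (+x, the nose) are cut off at 45 degrees, 12 mm along each edge; the other end is square. Origin: centre of its underside; x along its 110 mm length to the cut-cornered end, y across its 52 mm width, z up through the label side.
- pack_top (a point): centre of the pack's upper (label) face, 30 mm above its underside; axes as pack
- pack_nose (a point): middle of the lower edge of the pack's cut-cornered end, 55 mm from the pack's origin along its x; axes as pack
- supply: the tuning supply, a grey wedge-shaped console fixed to the bench, 180 mm deep, 210 mm wide, 35 mm high at its front (to the robot), 139 mm at its back: its flat top slopes up by 30 degrees away from the robot. The bay is in the -y half of the top; display, knob (15 mm high, 99 mm to +y of the bay's centre) in the other. Origin: centre of its underside; x to its back, y to its left, z up.
- bay: the battery bay, a recess in the sloping top, 114 x 56 mm, 30 mm deep, 2 mm clear of the pack on every side, with a 4 mm chamfer round its mouth. Its uphill corners are filled to match the pack's cut corners. Origin: centre of its mouth, level with the sloping top; x up the slope, y across it to the supply's left, z square out of the top (30 degrees from vertical, leaning to the robot).
- bay_floor (a point): centre of the bay's floor, 30 mm below its mouth along bay's z; axes as bay. Seated, the pack's origin lies here, give or take 2 mm in x and y, its axes along those of bay and its upper face flush with the sloping top.
- leaf_left (a joint): sprung steel leaf in the middle of the bay's long +y wall, 32 mm long: how far it is pushed into the wall, 0 (free, standing 3.5 mm out of the wall) to 0.005 m. Its ramp begins 10 mm below the mouth. A pack laid in stops on the two leaves about 12 mm proud of the top; a push of about 6 to 12 N takes it on down to the floor, and the leaves then hold it by friction.
- leaf_right (a joint): the same leaf in the bay's long -y wall
- dish: bystander: stainless kidney dish, 200 x 90 mm, 37 mm high; origin: centre of its underside
- palette: bystander: white porcelain flower palette, 106 mm across, 11 mm high; origin: centre of its underside
- punch: bystander: brass centre punch, 120 mm long, 14 mm thick, lying along its x; origin: under its middle
- ink_a: bystander: white ink bottle, 38 mm diameter, 95 mm high; origin: centre of its underside
- ink_b: bystander: another such ink bottle
- cup: bystander: steel rinse cup, 68 mm across its mouth, 70 mm high; origin: centre of its underside
Mind the look-alikes: they are no part of the job. Leave any orange or yellow look-alike of the pack alone.

How it is judged:
By the outcome, as a careful person would: the job done as asked, in the order asked, and still so for the second after the job is handed in, with the robot touching nothing.
It also fails if it takes over 43 s, if anything falls off the work surface, if the arm or the gripper's body presses on something with over 40 N, if the wrist force passes 120 N, or if a joint passes its speed limit or range.

## Working session

There is one attempt and no reset: what is moved stays moved. The work goes in short steps, Python scripts to look and compute and a shell command to move; the robot and the scene stay as the last step left them, time stands still between calls to the robot, and variables do not carry over. Pictures are saved under pics/ and viewed, at most 10 in all, crops included, and the job is handed in when it is done.

```bash
ls; mkdir -p pics; python3 - <<'E'
from station import robot
import cv2
for n in("scene","top"):
    cv2.imwrite(f"pics/{n}0.png",robot.capture(n)); p=robot.camera_params(n); print(n,p)
s=robot.read_state();print(s)
E
```

```text
pics
scene {'fx': 415.64377439756805, 'fy': 415.64377439756805, 'cx': 283.7904956081282, 'cy': 204.85164023460766, 'world_from_camera': array([[ 0.13766528,  0.57844929, -0.80401784,  1.1949169 ],
       [ 0.9904247 , -0.07190872,  0.11784757, -0.14782481],
       [ 0.01035295, -0.81254265, -0.5828098 ,  0.59152476],
       [ 0.        ,  0.        ,  0.        ,  1.        ]])}
top {'fx': 420.94421873354065, 'fy': 420.94421873354065, 'cx': 275.13848902183753, 'cy': 213.8298733671722, 'world_from_camera': array([[-0.01520436, -0.99183443,  0.12662263,  0.35698004],
       [-0.99976215,  0.01309984, -0.01743663, -0.02923926],
       [ 0.01563551, -0.12685762, -0.9917977 ,  0.99115428],
       [ 0.        ,  0.        ,  0.        ,  1.        ]])}
{'time': 0.1, 'joints': array([-1.44257982e+00,  2.59119428e-01,  2.08093462e-02,  1.33370642e+00,
        1.12146302e-05,  1.41821742e+00]), 'qvel': array([-6.53947464e-04,  2.53679136e-04,  2.31985011e-03, -8.48532916e-05,
       -1.36899697e-03, -3.05631391e-05]), 'joint_efforts': array([ 3.29785609e-03, -5.56695628e+01,  3.45072019e+01,  1.16445983e-02,
       -1.77387374e-04,  6.08546046e-06]), 'tcp_pos': array([ 0.15239118, -0.52818766,  0.23072443]), 'tcp_rot': array([-6.09972859e-04,  9.90160237e-01,  1.39936888e-01,  1.30382970e-05]), 'contact_force': array([-0.13801658,  0.1965045 , -0.06803905]), 'ft_torque': array([ 0.02796675, -0.00179341,  0.02093974]), 'grip_force': 0.0, 'gripper_width': 0.08530492544966951}
```

View pics/scene0.png

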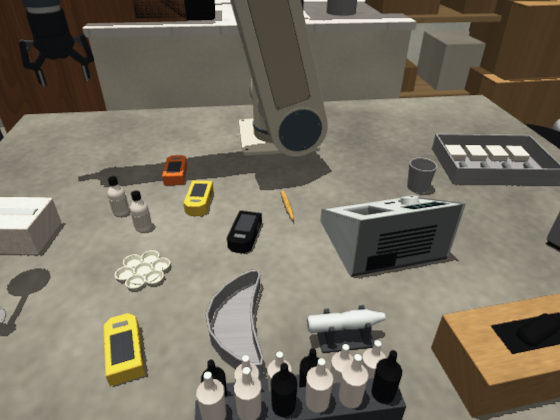

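View pics/top0.png

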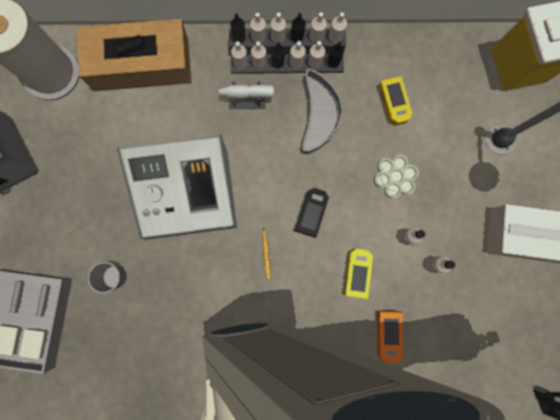

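The scene view shows the black pack at about (245,231) and the supply at (395,235). In the top view the pack is at (312,212) and the bay at (199,184). I'll zoom in on both.

```bash
python3 - <<'E'
import cv2,numpy as np
t=cv2.imread("pics/top0.png");s=cv2.imread("pics/scene0.png")
z=lambda i,x,y,w,h,k:cv2.resize(i[y:y+h,x:x+w],None,fx=k,fy=k,interpolation=cv2.INTER_CUBIC)
g=lambda i:(255*(i/255.)**.6).astype('uint8')
a=z(t,285,180,60,65,4.5) 
A=np.zeros((600,800,3),'uint8')
def put(i,x,y):A[y:y+i.shape[0],x:x+i.shape[1]]=g(i)
put(z(t,290,180,50,60,5),0,0)      #x=290+u/5,y=180+v/5
put(z(t,110,130,130,110,4),260,0)  #x=110+(u-260)/4
put(z(s,222,205,45,50,3),0,310)   
A[305:,:]=0
put(z(s,220,200,50,55,5),0,310)    #x=220+u/5,y=200+(v-310)/5
put(z(s,315,188,155,80,3.4),262,320)
A=A[:600]
cv2.imwrite("pics/z1.png",A)
E
python3 - <<'E'
import cv2,numpy as np
t=cv2.imread("pics/top0.png");s=cv2.imread("pics/scene0.png")
g=lambda i:(255*(i/255.)**.6).astype('uint8')
A=np.zeros((600,800,3),'uint8')
def put(i,x,y,w,h,k,X,Y):
    c=g(cv2.resize(i[y:y+h,x:x+w],None,fx=k,fy=k,interpolation=cv2.INTER_CUBIC));A[Y:Y+c.shape[0],X:X+c.shape[1]]=c
    for j in range(0,w,10): cv2.putText(A,str(x+j),(X+j*k,Y+8),0,.3,(0,255,255));cv2.line(A,(X+j*k,Y+10),(X+j*k,Y+14),(0,255,255))
    for j in range(0,h,10): cv2.putText(A,str(y+j),(X,Y+j*k+3),0,.3,(0,255,0));cv2.line(A,(X+20,Y+j*k),(X+25,Y+j*k),(0,255,0))
put(t,285,180,50,60,5,0,0)
put(t,112,130,128,60,4,270,0)
put(t,112,185,128,5,4,270,240)
put(s,220,200,50,55,5,0,310)
put(s,315,190,155,80,3,270,330)
cv2.imwrite("pics/z1.png",A)
A[:]=0
put(t,112,130,128,114,5,0,0)
cv2.imwrite("pics/z2.png",A)
E
```

```text
(no output)
```

View pics/z1.png

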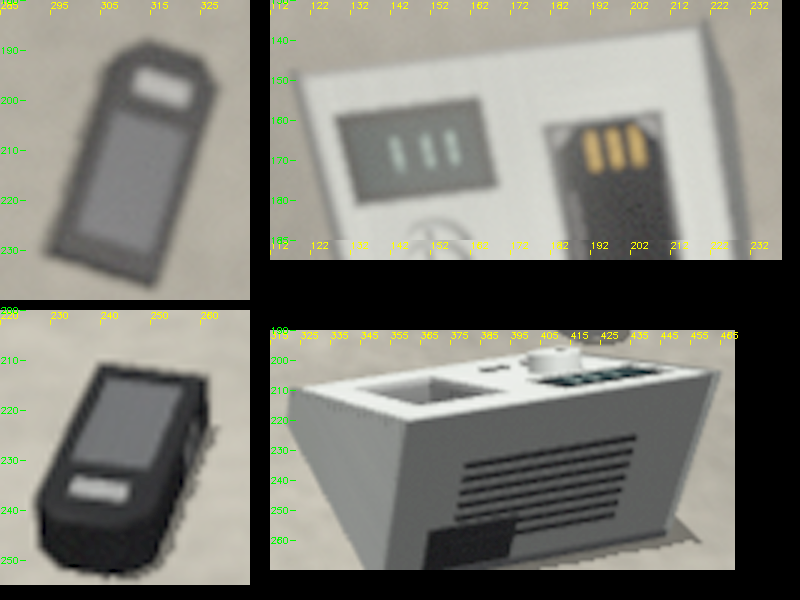

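View pics/z2.png

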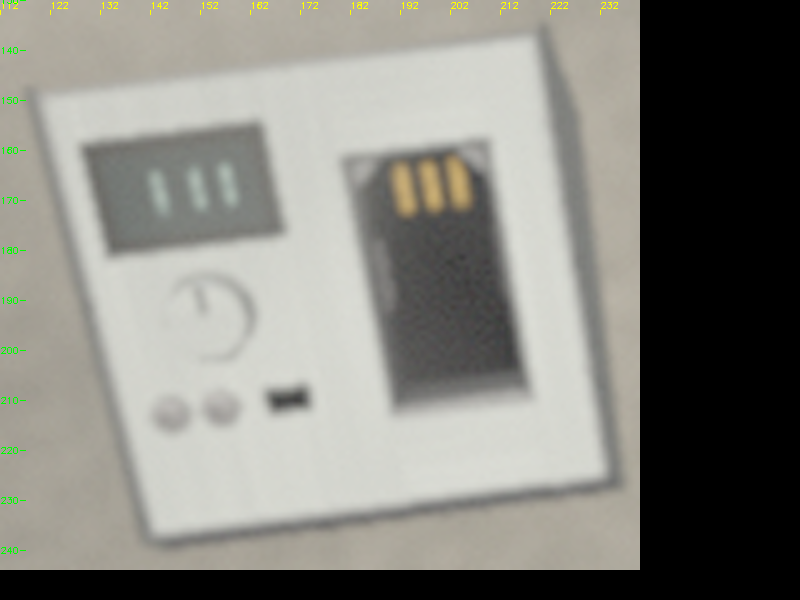

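The zooms show the pack's nose pointing up-right in the top view. Its outline runs from the tail at about (294..315, 231..237) to the nose at about (318,188). The supply's top corners are at about (120,149), (220,138), (234,227) and (142,237). Next I'll fit both models to both views.

```bash
cat >h.py <<'E'
import numpy as np,cv2
from station import robot
from scipy.optimize import least_squares
from scipy.spatial.transform import Rotation as R
def proj(n,P,C={}):
    if n not in C:C[n]=robot.camera_params(n)
    c=C[n];M=c["world_from_camera"];q=(np.asarray(P)-M[:3,3])@M[:3,:3]
    return np.c_[c["fx"]*q[:,0]/q[:,2]+c["cx"],c["fy"]*q[:,1]/q[:,2]+c["cy"]]
o=np.array([[-55,-26],[43,-26],[55,-14],[55,14],[43,26],[-55,26]])/1e3
PACK=np.r_[np.c_[o,np.zeros(6)],np.c_[o,np.full(6,.03)]]
def sil(n,P,box,k=8):
    x,y,w,h=box;q=(proj(n,P)-[x-.5,y-.5])*k-.5
    m=np.zeros((h*k,w*k),np.uint8);cv2.fillConvexPoly(m,cv2.convexHull(np.round(q).astype(np.int32)),255)
    return cv2.GaussianBlur(cv2.resize(m,(w,h),interpolation=cv2.INTER_AREA)/255.,(0,0),.7)
def softmask(img,box,lo,hi):
    x,y,w,h=box;g=img[y:y+h,x:x+w].max(2).astype(float)
    m=np.clip((hi-g)/(hi-lo),0,1)
    b=((m>.5)*255).astype(np.uint8);c,_=cv2.findContours(b,0,2);c=max(c,key=cv2.contourArea)
    f=np.zeros_like(b);cv2.drawContours(f,[c],-1,255,-1)
    inn=cv2.erode(f,np.ones((3,3)));near=cv2.dilate(f,np.ones((5,5)))
    return np.where(inn>0,1,np.where(near>0,m,0))
E
python3 - <<'E'
from h import *
from scipy.optimize import minimize
B={"top":(285,180,50,65),"scene":(220,200,55,58)}
I={n:cv2.imread(f"pics/{n}0.png") for n in B}
M={n:softmask(I[n],B[n],70,125) for n in B}
for n in B: 
    x,y,w,h=B[n];print(n,np.percentile(I[n][y:y+h,x:x+w].max(2),[5,30,60,90]),M[n].sum())
def T(p):return PACK@R.from_euler('z',p[3]).as_matrix().T+p[:3]
def fit(names,free,p0):
    def c(v):
        p=np.array(p0,float);p[free]=v;return sum(((sil(n,T(p),B[n])-M[n])**2).sum() for n in names)
    v0=np.array(p0)[free];best=minimize(c,v0,method='Nelder-Mead',options=dict(initial_simplex=np.r_[[v0],v0+np.diag([.01,.01,.01,.15])[free][:,free]],xatol=1e-4,fatol=1e-3))
    p=np.array(p0,float);p[free]=best.x;print(names,p.round(4),best.fun);return p
p0=[.51,-.12,0,-.3]
for ns,f in((["top"],[0,1,3]),(["scene"],[0,1,3]),(["top","scene"],[0,1,3]),(["top","scene"],[0,1,2,3])):p0=fit(ns,f,p0) if 2 in f or len(ns)<2 else fit(ns,f,[*p0[:2],0,p0[3]])
# supply
top={'c':[(120,149.4),(220,137.8),(234,227),(142,237)],'b':[(181,161.4),(209.6,158),(218,209),(190.6,212.4)]}
sc={'c':[(465,204),(361.7,220.3),(321.7,209.7)],'b':[(394,209.3),(366.7,214.7),(344,209.7),(370,205.7)]}
C=np.array([[.09,.105,.139],[.09,-.105,.139],[-.09,-.105,.035],[-.09,.105,.035]])
def res(p,full=0,use=("top","scene")):
    Rz=R.from_euler('z',p[3]).as_matrix();W=lambda L:L@Rz.T+p[:3]
    s,c=.5,np.cos(np.pi/6);ex=np.array([c,0,s]);ey=np.array([0,1.,0])
    bc=np.array([0,0,.087])+p[4]*ex+p[5]*ey
    b=np.array([bc+a*p[6]*ex+d*p[7]*ey for a,d in((1,1),(1,-1),(-1,-1),(-1,1))])
    r=[]
    if"top"in use:r+=[proj("top",W(C))-top['c'],proj("top",W(b))-top['b']]
    if"scene"in use:r+=[proj("scene",W(C[:3]))-sc['c'],proj("scene",W(b))-sc['b']]
    if full:return W(bc[None])[0],np.vstack(r)
    return np.vstack(r).ravel()
for use in(("top",),("scene",),("top","scene")):
    q=least_squares(res,[.5,.2,0,0.1,0,-.05,.061,.032],kwargs=dict(use=use),loss='soft_l1');w,r=res(q.x,1,use)
    print(use,q.x.round(4),'bay',w.round(4));
print(r.round(1).tolist())
E
```

```text
top [ 48.  87. 140. 145.] 1106.2000000000003
scene [  9.  74. 166. 172.] 1143.1272727272728
['top'] [ 0.4854 -0.1312  0.     -0.3288] 11.005335277335725
['scene'] [ 0.487  -0.1301  0.     -0.3283] 24.076610153651394
['top', 'scene'] [ 0.4862 -0.1306  0.     -0.3287] 45.02168518396546
['top', 'scene'] [ 0.4857 -0.1308 -0.0011 -0.3291] 43.09476626980015
('top',) [ 0.5299  0.1641 -0.0106  0.1071  0.0035 -0.0455  0.0595  0.0308] bay [0.5378 0.1192 0.0782]
('scene',) [ 0.5419  0.1618  0.0074  0.1374 -0.0031 -0.0411  0.0537  0.0295] bay [0.5449 0.1207 0.0929]
('top', 'scene') [ 0.5287  0.1637 -0.0028  0.1151  0.0035 -0.0433  0.0588  0.0298] bay [0.5367 0.121  0.086 ]
[[-1.2, -0.4], [-0.5, -1.0], [-0.3, -0.4], [-0.4, 1.4], [-1.4, -0.1], [-2.0, -0.1], [-1.6, -0.2], [-0.8, -0.3], [-4.0, 0.1], [-3.7, -0.0], [0.2, -0.4], [-0.5, 1.5], [-1.8, 0.5], [-1.3, -0.3], [-2.0, -0.1]]
```

```bash
cat >>h.py <<'E'
from scipy.ndimage import map_coordinates
def edge(img,a,b,s=3.,n=25,trim=.12):
    """signed normal offsets of strongest gradient near segment a-b, with sample points"""
    t=np.linspace(trim,1-trim,n)[:,None];P=a+(b-a)*t;d=(b-a)/np.linalg.norm(b-a);N=np.array([-d[1],d[0]])
    k=np.arange(-s,s+.01,.1);Q=P[:,None]+k[None,:,None]*N
    v=map_coordinates(img,[Q[...,1],Q[...,0]],order=3,mode='nearest');v=cv2.GaussianBlur(v,(0,0),5,sigmaY=.01) if 0 else v
    g=np.abs(np.gradient(v,axis=1));i=g.argmax(1);return k[i],g.max(1)
s30,c30=.5,np.cos(np.pi/6)
EX=np.array([c30,0,s30]);EY=np.array([0,1.,0]);EZ=np.array([-s30,0,c30])
E
cat >sup.py <<'E'
from h import *
C=np.array([[.09,.105,.139],[.09,-.105,.139],[-.09,-.105,.035],[-.09,.105,.035]])
I={n:cv2.GaussianBlur(cv2.cvtColor(cv2.imread(f"pics/{n}0.png"),6).astype(float),(0,0),.8) for n in("top","scene")}
def pts(p):
    Rz=R.from_euler('z',p[3]).as_matrix();bc=np.array([0,0,.087])+p[4]*EX+p[5]*EY
    b=np.array([bc+a*p[6]*EX+d*p[7]*EY for a,d in((1,1),(1,-1),(-1,-1),(-1,1))])
    return C@Rz.T+p[:3],b@Rz.T+p[:3],Rz@bc+p[:3]
S={"top":[('c',i) for i in range(4)]+[('b',i) for i in range(4)],"scene":[('c',0),('c',1)]+[('b',i) for i in range(4)]}
def fit(use,free,p):
    p=np.array(p,float)
    for it in range(12):
        tg=[]
        for n in use:
            c,b,_=pts(p);uv={'c':proj(n,c),'b':proj(n,b)}
            for w,i in S[n]:
                a,e=uv[w][i],uv[w][(i+1)%4];k,g=edge(I[n],a,e,4 if it<5 else 2)
                d=(e-a)/np.linalg.norm(e-a);N=np.array([-d[1],d[0]]);t=np.linspace(.12,.88,25)
                ok=np.abs(k)<(3.9 if it<5 else 1.9);tg.append((n,w,i,t[ok],(a+(e-a)*t[:,None]+k[:,None]*N)[ok],N))
        def r(v):
            q=p.copy();q[free]=v;c,b,_=pts(q);o=[]
            for n,w,i,t,T,N in tg:
                u=proj(n,c if w=='c' else b);o.append((u[i]+(u[(i+1)%4]-u[i])*t[:,None]-T)@N)
            return np.concatenate(o)
        f=least_squares(r,p[free],loss='soft_l1',f_scale=.5);p[free]=f.x
    rr=r(p[free]);j=0;print(use,p.round(4),'bay',pts(p)[2].round(4))
    for n,w,i,t,T,N in tg:print(n[0],w,i,len(t),round(np.median(rr[j:j+len(t)]),2),end=' | ');j+=len(t)
    print();return p
if __name__=="__main__":
    p0=[.531,.1637,0,.109,.0035,-.0445,.0595,.0308]
    for use in(["top"],["scene"],["top","scene"]):fit(use,[0,1,3,4,5,6,7],p0)
    fit(["top","scene"],[0,1,2,3,4,5,6,7],p0)
E
python3 sup.py
```

```text
['top'] [ 0.53    0.1633  0.      0.1145  0.0033 -0.0447  0.0578  0.0307] bay [0.5379 0.1192 0.0887]
t c 0 25 -1.0 | t c 1 25 -0.9 | t c 2 25 -0.8 | t c 3 25 -0.9 | t b 0 25 -0.1 | t b 1 25 -0.01 | t b 2 25 0.1 | t b 3 25 -0.0 | 
['scene'] [ 0.5273  0.1678  0.      0.1611  0.0065 -0.0505  0.0563  0.0294] bay [0.5409 0.1189 0.0902]
s c 0 21 0.1 | s c 1 25 -0.01 | s b 0 24 -0.0 | s b 1 25 0.01 | s b 2 23 -0.1 | s b 3 25 -0.0 | 
['top', 'scene'] [ 0.5306  0.1643  0.      0.1135  0.0027 -0.0456  0.0578  0.0308] bay [0.538  0.1193 0.0883]
t c 0 25 -1.31 | t c 1 25 -0.41 | t c 2 25 -0.39 | t c 3 25 -1.19 | t b 0 25 -0.1 | t b 1 25 -0.0 | t b 2 25 0.1 | t b 3 25 0.0 | s c 0 15 0.4 | s c 1 25 -0.4 | s b 0 23 0.1 | s b 1 25 0.1 | s b 2 25 -0.2 | s b 3 25 0.1 | 
['top', 'scene'] [ 0.5296  0.1642 -0.001   0.1079  0.0041 -0.0454  0.0578  0.0308] bay [0.538  0.1194 0.0881]
t c 0 25 -0.7 | t c 1 25 -0.5 | t c 2 25 -0.8 | t c 3 25 -1.1 | t b 0 25 -0.1 | t b 1 25 -0.0 | t b 2 25 0.1 | t b 3 25 -0.11 | s c 0 17 0.4 | s c 1 25 -0.49 | s b 0 24 0.0 | s b 1 25 0.0 | s b 2 25 -0.1 | s b 3 25 0.2 |
```

The pack is at (0.486, -0.131) with yaw -0.329, and its underside is at z≈0 from the two views. The bay mouth is at about (0.537, 0.119, 0.088) with yaw about 0.11. Next I'll plan the approach to hover above the pack.

```bash
cat >>h.py <<'E'
def rot(yaw,tilt=0):return R.from_euler('z',yaw)*R.from_euler('y',-tilt)*R.from_euler('x',np.pi)
def go(pos,r,s=None):
    s=s or robot.read_state();q=s["tcp_rot"];c=R.from_quat([*q[1:],q[0]])
    d=np.array(pos)-s["tcp_pos"]
    print('t',round(s["time"],2),'pos',s["tcp_pos"].round(4),'F',s["contact_force"].round(1),'w',round(s["gripper_width"],4),'grip',round(s["grip_force"],1))
    print('shift(tool now)',c.inv().apply(d).round(4),'shift(target axes)',r.inv().apply(d).round(4),'turn',(c.inv()*r).as_rotvec().round(4))
E
python3 - <<'E'
from h import *
go([.486,-.131,.14],rot(-.329))
E
```

```text
t 0.1 pos [ 0.1524 -0.5282  0.2307] F [-0.1  0.2 -0.1] w 0.0853 grip 0.0
shift(tool now) [ 0.4306 -0.2891  0.0912] shift(target axes) [ 0.1874 -0.4837  0.0907] turn [-1.200e-03  2.000e-04  6.098e-01]
```

```bash
r='[.0215,-.0145,.002,0,0,0,1]'; python3 -m crank '[[[0.0215,-0.0145,0.001,0,0,0,1],[0.0215,-0.0145,0.001,0,0,0,1],[0.0215,-0.0145,0.001,0,0,0,1],[0.0215,-0.0145,0.001,0,0,0,1],[0.0215,-0.0145,0.001,0,0,0,1]]]' 40
python3 -m crank '[[[0.0215,-0.0145,0.001,0,0,0,1],[0.0215,-0.0145,0.001,0,0,0,1],[0.0215,-0.0145,0.001,0,0,0,1],[0.0215,-0.0145,0.001,0,0,0,1],[0.0215,-0.0145,0.001,0,0,0,1]]]'
python3 -m crank '[[[0.0215,-0.0145,0.001,0,0,0,1],[0.0215,-0.0145,0.001,0,0,0,1],[0.0215,-0.0145,0.001,0,0,0,1],[0.0215,-0.0145,0.001,0,0,0,1],[0.0215,-0.0145,0.001,0,0,0,1]]]'
python3 -m crank '[[[0.0215,-0.0145,0.005,0,0,0,1],[0.0215,-0.0145,0.01,0,0,0,1],[0.0215,-0.0145,0.01,0,0,0,1],[0.0215,-0.0145,0.01,0,0,0,1],[0.0215,-0.0145,0.01,0,0,0,1]]]'
python3 -m crank '[[[0,0,0,0,0,0.12,1],[0,0,0,0,0,0.12,1],[0,0,0,0,0,0.12,1],[0,0,0,0,0,0.12,1],[0,0,0,0,0,0.12,1]]]'
python3 - <<'E'
from h import *
go([.486,-.131,.10],rot(-.329))
go([.486,-.131,.016],rot(-.329))
print(robot.read_state()["joints"].round(2))
E
```

```text
time: 0.52
tcp_pos: [0.2361, -0.4279, 0.2259]
tcp_rot: [-0.0, 0.99, 0.14, -0.0]
contact_force: [0.8, -0.1, 0.5]
gripper_width: 0.0855
grip_force: 0.0
time: 0.93
tcp_pos: [0.3193, -0.3283, 0.221]
tcp_rot: [-0.0, 0.99, 0.14, -0.0]
contact_force: [0.4, -0.9, -0.6]
gripper_width: 0.0855
grip_force: 0.0
time: 1.35
tcp_pos: [0.4025, -0.2289, 0.216]
tcp_rot: [-0.0, 0.99, 0.14, -0.0]
contact_force: [0.2, -1.1, 0.6]
gripper_width: 0.0851
grip_force: 0.0
time: 1.77
tcp_pos: [0.4857, -0.1294, 0.1706]
tcp_rot: [-0.0, 0.99, 0.14, -0.0]
contact_force: [0.4, -0.9, 0.3]
gripper_width: 0.0853
grip_force: 0.0
time: 2.18
tcp_pos: [0.4851, -0.1304, 0.1709]
tcp_rot: [-0.0, 0.987, -0.162, -0.0]
contact_force: [-0.0, -0.3, -0.3]
gripper_width: 0.0853
grip_force: 0.0
t 2.18 pos [ 0.4851 -0.1304  0.1709] F [-0.  -0.3 -0.3] w 0.0853 grip 0.0
shift(tool now) [0.0011 0.0003 0.0709] shift(target axes) [0.0011 0.0003 0.0709] turn [-0.0001  0.0009  0.0042]
t 2.18 pos [ 0.4851 -0.1304  0.1709] F [-0.  -0.3 -0.3] w 0.0853 grip 0.0
shift(tool now) [0.0012 0.0003 0.1549] shift(target axes) [0.0011 0.0003 0.1549] turn [-0.0001  0.0009  0.0042]
[-0.43  0.2  -0.21  1.16  0.    3.04]
```

J6 is near its limit, so I'll use the half-turn grasp instead.

```bash
for i in 1 2 3 4 5; do python3 -m crank '[[[0,0,0,0,0,-0.12,1],[0,0,0,0,0,-0.12,1],[0,0,0,0,0,-0.12,1],[0,0,0,0,0,-0.12,1],[0,0,0,0,0,-0.12,1]]]' >/dev/null; done
python3 -m crank '[[[0,0,0.03,0,0,-0.12,1],[0,0,0.03,0,0,-0.017,1]]]'
cat >>h.py <<'E'
def rotp(yaw,tilt=0):return rot(yaw,tilt)*R.from_euler('z',np.pi)
E
python3 - <<'E'
from h import *
go([.486,-.131,.016],rotp(-.329))
print(robot.read_state()["joints"].round(2))
E
```

```text
time: 4.43
tcp_pos: [0.4861, -0.1311, 0.1116]
tcp_rot: [0.002, 0.158, 0.988, -0.0]
contact_force: [0.1, 0.3, -0.9]
gripper_width: 0.0856
grip_force: 0.0
t 4.43 pos [ 0.4861 -0.1311  0.1116] F [ 0.1  0.3 -0.9] w 0.0856 grip 0.0
shift(tool now) [0.0005 0.0001 0.0956] shift(target axes) [0.0001 0.     0.0956] turn [-0.0004  0.0035  0.0126]
[-0.43  0.25 -0.31  1.01 -0.   -0.11]
```

```bash
python3 -m crank '[[[0,0,0.024,0,0,0.0125,1],[0,0,0.024,0,0,0,1],[0,0,0.024,0,0,0,1],[0,0,0.016,0,0,0,1],[0,0,0.0075,0,0,0,1]]]' 
python3 -m crank '[[[0,0,0,0,0,0,0],[0,0,0,0,0,0,0],[0,0,0,0,0,0,0],[0,0,0,0,0,0,0],[0,0,0,0,0,0,0]]]' 50
python3 -m crank '[[[0,0,0,0,0,0,0],[0,0,0,0,0,0,0],[0,0,0,0,0,0,0],[0,0,0,0,0,0,0],[0,0,0,0,0,0,0]]]' 50
```

```text
time: 4.85
tcp_pos: [0.4839, -0.1301, 0.0134]
tcp_rot: [-0.002, 0.167, 0.986, 0.0]
contact_force: [0.0, 0.2, -0.7]
gripper_width: 0.0853
grip_force: 0.0
time: 5.27
tcp_pos: [0.4859, -0.131, 0.0172]
tcp_rot: [0.001, 0.167, 0.986, -0.0]
contact_force: [-2.2, -0.4, 7.0]
gripper_width: 0.0505
grip_force: 53.2
time: 5.68
tcp_pos: [0.4859, -0.131, 0.0172]
tcp_rot: [0.001, 0.167, 0.986, -0.0]
contact_force: [-2.3, 0.2, 7.5]
gripper_width: 0.0503
grip_force: 53.2
```

```bash
python3 -m crank '[[[0,0,-0.01,0,0,0,0],[0,0,-0.02,0,0,0,0],[0,0,-0.03,0,0,0,0],[0,0,-0.03,0,0,0,0],[0,0,-0.03,0,0,0,0]]]' 
python3 -m crank '[[[0,0,-0.03,0,0,0,0],[0,0,-0.03,0,0,0,0],[0,0,-0.01,0,0,0,0]]]' 
cat >>h.py <<'E'
BC=np.array([.5365,.1193,.088]);YAW=.111;H=.0172
def tcp(h,dx=0,dy=0,bc=None,yaw=None):
    yaw=YAW if yaw is None else yaw;Rz=R.from_euler('z',yaw)
    return (BC if bc is None else bc)+Rz.apply(dx*EX+dy*EY+(h+H)*EZ)
E
python3 - <<'E'
from h import *
print(tcp(.03))
go(tcp(.06),rotp(YAW,np.pi/6))
E
```

```text
time: 6.1
tcp_pos: [0.4849, -0.1305, 0.1375]
tcp_rot: [0.0, 0.167, 0.986, 0.0]
contact_force: [1.0, -1.0, -3.5]
gripper_width: 0.0501
grip_force: 52.9
time: 6.35
tcp_pos: [0.4863, -0.1311, 0.2105]
tcp_rot: [0.003, 0.167, 0.986, -0.001]
contact_force: [-0.1, -0.7, -2.2]
gripper_width: 0.0503
grip_force: 53.0
[0.51304524 0.11668578 0.1288764 ]
t 6.35 pos [ 0.4863 -0.1311  0.2105] F [-0.1 -0.7 -2.2] w 0.0503 grip 53.0
shift(tool now) [0.0704 0.2362 0.055 ] shift(target axes) [-0.006   0.2433  0.0677] turn [-0.1189 -0.5086 -0.4362]
```

```bash
python3 -m crank '[[[0,0,0,0,0,-0.11,0],[0,0,0,0,0,-0.11,0],[0,0,0,0,0,-0.11,0],[0,0,0,0,0,-0.11,0]]]' 
python3 -m crank '[[[0,0,0,0,-0.105,0,0],[0,0,0,0,-0.105,0,0],[0,0,0,0,-0.105,0,0],[0,0,0,0,-0.105,0,0],[0,0,0,0,-0.104,0,0]]]' 
python3 -m crank '[[[0,0.02,0,0,0,0,0],[0,0.03,0,0,0,0,0],[0,0.03,0,0,0,0,0],[0,0.03,0,0,0,0,0],[0,0.03,0,0,0,0,0]]]' 
python3 -m crank '[[[0,0.03,0,0,0,0,0],[0,0.03,0,0,0,0,0],[0,0.025,0,0,0,0,0],[0,0.018,0,0,0,0,0],[0,0,0,0,0,0,0]]]' 
python3 - <<'E'
from h import *
go(tcp(.035),rotp(YAW,np.pi/6))
print(robot.read_state()["joints"].round(2))
E
```

```text
time: 6.68
tcp_pos: [0.4849, -0.1305, 0.2053]
tcp_rot: [-0.0, -0.055, 0.999, 0.0]
contact_force: [0.2, 0.4, -4.0]
gripper_width: 0.0507
grip_force: 52.9
time: 7.1
tcp_pos: [0.4848, -0.1302, 0.2058]
tcp_rot: [0.261, -0.051, 0.964, 0.013]
contact_force: [0.0, -0.5, -3.3]
gripper_width: 0.0505
grip_force: 53.0
time: 7.52
tcp_pos: [0.4696, 0.0096, 0.2052]
tcp_rot: [0.258, -0.049, 0.965, 0.013]
contact_force: [0.4, 0.6, -3.0]
gripper_width: 0.0501
grip_force: 53.0
time: 7.93
tcp_pos: [0.4587, 0.1138, 0.2051]
tcp_rot: [0.258, -0.052, 0.965, 0.014]
contact_force: [-0.3, -0.3, -2.5]
gripper_width: 0.0503
grip_force: 53.2
t 7.93 pos [0.4587 0.1138 0.2051] F [-0.3 -0.3 -2.5] w 0.0503 grip 53.2
shift(tool now) [-0.009  -0.0031  0.0882] shift(target axes) [-0.009  -0.0032  0.0882] turn [-0.0011 -0.0005 -0.0036]
[ 0.05 -0.18 -0.65  0.58  0.03 -0.05]
```

```bash
python3 -m crank '[[[-0.003,-0.001,0.02,0,0,-0.003,0],[-0.003,-0.001,0.025,0,0,0,0],[-0.003,-0.001,0.025,0,0,0,0],[0,0,0.017,0,0,0,0],[0,0,0,0,0,0,0]]]' 
python3 - <<'E'
from h import *
go(tcp(.004),rotp(YAW,np.pi/6))
A=[]
for n in("top","scene"):
    i=robot.capture(n);cv2.imwrite(f"pics/{n}1.png",i)
t=cv2.imread("pics/top1.png")[125:245,110:245];s=cv2.imread("pics/scene1.png")[140:275,305:480]
g=lambda i,k:cv2.resize((255*(i/255.)**.6).astype('uint8'),None,fx=k,fy=k,interpolation=2)
A=np.zeros((405,800,3),'uint8');a=g(t,3);b=g(s,2);A[:a.shape[0],:405]=a;A[:270,410:760]=b
cv2.imwrite("pics/h1.png",A)
E
```

```text
time: 8.35
tcp_pos: [0.5107, 0.1128, 0.1312]
tcp_rot: [0.256, -0.051, 0.965, 0.013]
contact_force: [-1.3, -0.3, -2.7]
gripper_width: 0.0505
grip_force: 53.3
t 8.35 pos [0.5107 0.1128 0.1312] F [-1.3 -0.3 -2.7] w 0.0505 grip 53.3
shift(tool now) [-0.0014  0.0037  0.0294] shift(target axes) [-0.0012  0.0036  0.0294] turn [-0.0037 -0.0052 -0.0039]
```

View pics/h1.png

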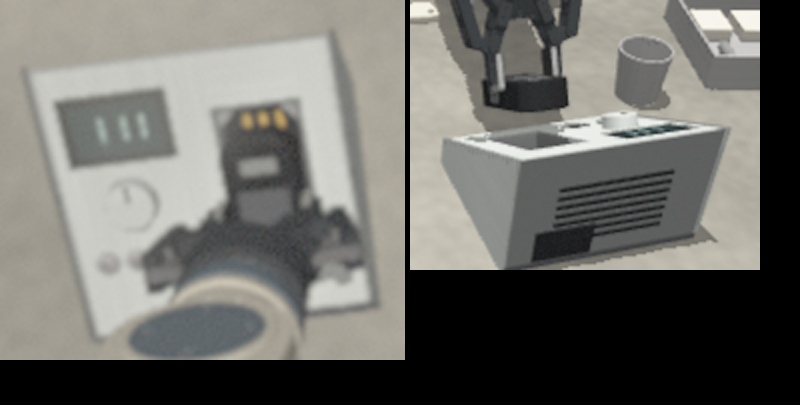

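The pack is held over the bay, with its nose at about (265,140) in the crop. I'll overlay the predicted pack and bay outlines as a check.

```bash
python3 - <<'E'
from h import *
s=robot.read_state();q=s["tcp_rot"];c=R.from_quat([*q[1:],q[0]])
pk=(PACK*[-1,1,-1]+[0,0,H])@c.as_matrix().T+s["tcp_pos"]
Rz=R.from_euler('z',YAW)
bay=lambda a,b,d:np.array([BC+Rz.apply(i*a*EX+j*b*EY-d*EZ) for i,j in((1,1),(1,-1),(-1,-1),(-1,1))])
A=np.zeros((600,800,3),'uint8')
for n,(x,y,w,h),k,X,Y in(("top",(165,145,75,100),6,0,0),("scene",(330,165,80,60),4,455,0)):
    i=cv2.imread(f"pics/{n}1.png")[y:y+h,x:x+w];i=cv2.resize((255*(i/255.)**.6).astype('uint8'),None,fx=k,fy=k,interpolation=2)
    L=lambda P,col:cv2.polylines(i,[np.round((proj(n,P)-[x-.5,y-.5])*k).astype(int)],True,col,1)
    L(pk[:6],(0,0,255));L(pk[6:],(0,255,0));L(bay(.061,.032,0),(255,0,0));L(bay(.057,.028,.004),(255,255,0))
    A[Y:Y+i.shape[0],X:X+i.shape[1]]=i[:600-Y,:800-X]
cv2.imwrite("pics/o1.png",A)
E
```

```text
(no output)
```

View pics/o1.png

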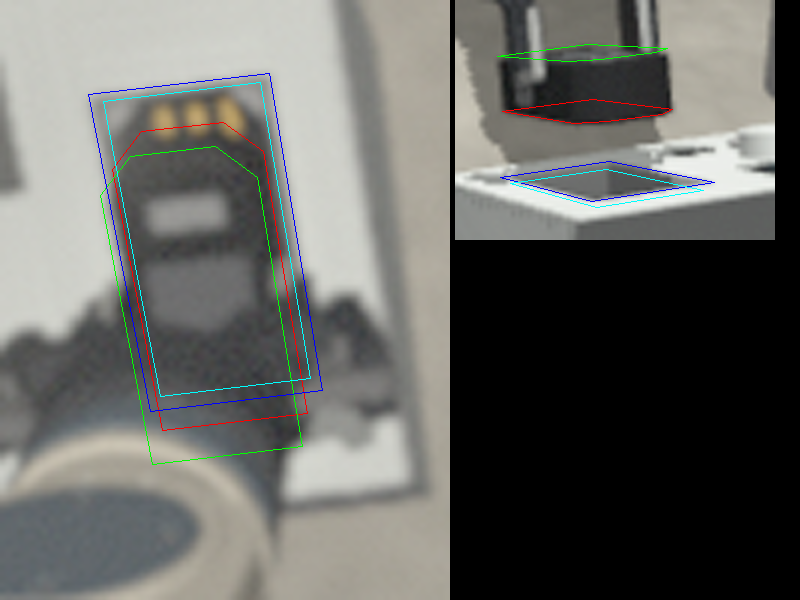

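The overlay agrees with the picture: the label and nose lie within about 1 px of the prediction. The pack is about 4 mm to the -y side of the bay. I'll correct that and lower to just above the mouth.

```bash
python3 -m crank '[[[-0.001,0.002,0,-0.003,-0.005,-0.004,0],[0,0.002,0.01,0,0,0,0],[0,0,0.01,0,0,0,0],[0,0,0.008,0,0,0,0],[0,0,0,0,0,0,0]]]' 
python3 - <<'E'
from h import *
go(tcp(-.006,0,.0005),rotp(YAW,np.pi/6))
E
```

```text
time: 8.87
tcp_pos: [0.5259, 0.119, 0.1111]
tcp_rot: [0.261, -0.054, 0.964, 0.014]
contact_force: [0.4, -0.5, -2.8]
gripper_width: 0.0503
grip_force: 53.3
t 8.87 pos [0.5259 0.119  0.1111] F [ 0.4 -0.5 -2.8] w 0.0503 grip 53.3
shift(tool now) [ 0.0024 -0.0004  0.0141] shift(target axes) [ 0.0024 -0.0004  0.0141] turn [-0.0006  0.0054  0.0008]
```

```bash
python3 -m crank '[[[0.002,0,0.002,0,0.004,0,0],[0,0,0.004,0,0,0,0],[0,0,0.004,0,0,0,0],[0,0,0,0,0,0,0]]]' 
python3 - <<'E'
from h import *
go(tcp(-.006,0,.0005),rotp(YAW,np.pi/6))
i=robot.capture("scene");cv2.imwrite("pics/scene2.png",i);j=robot.capture("top");cv2.imwrite("pics/top2.png",j)
f=lambda i,k:cv2.resize((255*(i/255.)**.6).astype('uint8'),None,fx=k,fy=k,interpolation=2)
A=np.zeros((480,800,3),'uint8');a=f(i[180:225,325:405],5);b=f(j[145:240,165:240],5);A[:225,:400]=a;A[:475,410:785]=b
cv2.imwrite("pics/h2.png",A)
E
```

```text
time: 9.2
tcp_pos: [0.5292, 0.1193, 0.1013]
tcp_rot: [0.259, -0.054, 0.964, 0.014]
contact_force: [1.1, -0.7, -3.0]
gripper_width: 0.0504
grip_force: 53.3
t 9.2 pos [0.5292 0.1193 0.1013] F [ 1.1 -0.7 -3. ] w 0.0504 grip 53.3
shift(tool now) [ 0.0004 -0.0003  0.0039] shift(target axes) [ 0.0004 -0.0003  0.0039] turn [-0.0007  0.0012  0.0007]
```

View pics/h2.png

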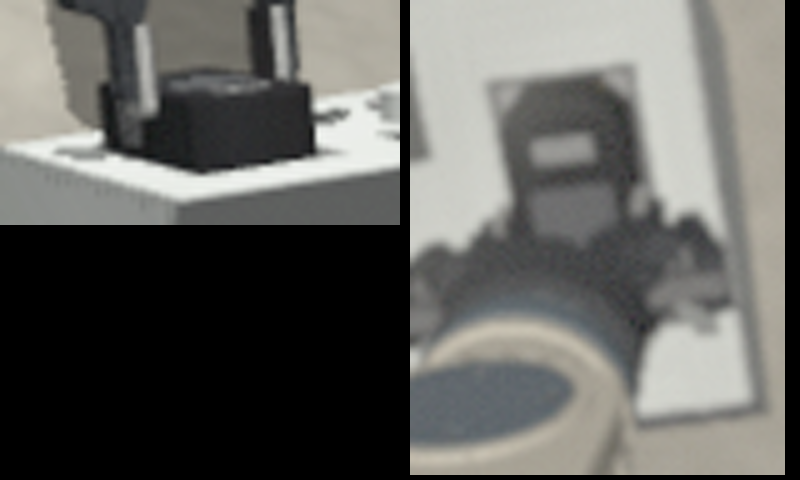

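The pack sits just inside the mouth, centred laterally, with its nose by the uphill fills (top crop at about (570,75)). I'll lower it slowly and watch the force.

```bash
python3 -m crank '[[[0,0,0.002,0,0,0,0],[0,0,0.002,0,0,0,0],[0,0,0.001,0,0,0,0]]]' 
python3 -m crank '[[[0,0,0.002,0,0,0,0],[0,0,0.002,0,0,0,0],[0,0,0,0,0,0,0]]]' 
python3 - <<'E'
from h import *
go(tcp(-.016,0,.0005),rotp(YAW,np.pi/6))
s=robot.read_state();print(rotp(YAW,np.pi/6).inv().apply(s["contact_force"]).round(1),s["ft_torque"].round(2))
E
```

```text
time: 9.55
tcp_pos: [0.5317, 0.1196, 0.0971]
tcp_rot: [0.259, -0.054, 0.964, 0.014]
contact_force: [-0.0, -0.4, -2.8]
gripper_width: 0.0504
grip_force: 53.3
time: 9.8
tcp_pos: [0.5337, 0.1198, 0.0934]
tcp_rot: [0.259, -0.054, 0.964, 0.014]
contact_force: [-0.5, 0.0, -1.9]
gripper_width: 0.0503
grip_force: 53.3
t 9.8 pos [0.5337 0.1198 0.0934] F [-0.5  0.  -1.9] w 0.0503 grip 53.3
shift(tool now) [ 0.0003 -0.0004  0.0049] shift(target axes) [ 0.0003 -0.0004  0.0049] turn [-0.0006  0.0009  0.0006]
[1.4 0.1 1.4] [-0.06  0.72 -0.03]
```

```bash
python3 -m crank '[[[0,0,0.0015,0,0,0,0],[0,0,0.0015,0,0,0,0],[0,0,0,0,0,0,0]]]' 
python3 -m crank '[[[0,0,0.0015,0,0,0,0],[0,0,0.0015,0,0,0,0],[0,0,0,0,0,0,0]]]' 
python3 - <<'E'
from h import *
go(tcp(-.018,0,.0005),rotp(YAW,np.pi/6))
s=robot.read_state();print(rotp(YAW,np.pi/6).inv().apply(s["contact_force"]).round(1),s["ft_torque"].round(2))
E
```

```text
time: 10.05
tcp_pos: [0.5352, 0.12, 0.091]
tcp_rot: [0.259, -0.054, 0.964, 0.014]
contact_force: [0.0, -0.7, -2.9]
gripper_width: 0.0503
grip_force: 53.3
time: 10.3
tcp_pos: [0.5368, 0.12, 0.0885]
tcp_rot: [0.259, -0.054, 0.964, 0.014]
contact_force: [0.6, -2.2, -3.4]
gripper_width: 0.0506
grip_force: 53.4
t 10.3 pos [0.5368 0.12   0.0885] F [ 0.6 -2.2 -3.4] w 0.0506 grip 53.4
shift(tool now) [ 0.0006 -0.0001  0.0011] shift(target axes) [ 0.0006 -0.0001  0.0011] turn [-0.0012  0.0014  0.0006]
[ 1.4 -2.2  3.1] [-0.34  0.59 -0.16]
```

```bash
python3 -m crank '[[[0,0,0.001,0,0,0,0],[0,0,0.001,0,0,0,0],[0,0,0,0,0,0,0]]]' 
python3 - <<'E'
from h import *
go(tcp(-.019,0,.0005),rotp(YAW,np.pi/6))
s=robot.read_state();print(rotp(YAW,np.pi/6).inv().apply(s["contact_force"]).round(1),s["ft_torque"].round(2))
E
```

```text
time: 10.55
tcp_pos: [0.5378, 0.1201, 0.0871]
tcp_rot: [0.259, -0.054, 0.964, 0.014]
contact_force: [-2.6, -3.2, 2.8]
gripper_width: 0.0507
grip_force: 54.0
t 10.55 pos [0.5378 0.1201 0.0871] F [-2.6 -3.2  2.8] w 0.0507 grip 54.0
shift(tool now) [ 0.0008 -0.0002  0.0003] shift(target axes) [ 0.0008 -0.0002  0.0003] turn [-0.0011  0.0019  0.0005]
[ 1.2 -2.9 -3.9] [-0.55  0.68 -0.3 ]
```

The pack is resting on the leaves, with about 7 N of reaction. I'll release it, back off along the normal and shut the fingers.

```bash
python3 -m crank '[[[0,0,0,0,0,0,0.7],[0,0,0,0,0,0,0.8],[0,0,0,0,0,0,0.8],[0,0,0,0,0,0,0.8]]]' 
python3 -m crank '[[[0,0,-0.015,0,0,0,0.8],[0,0,-0.02,0,0,0,0.8],[0,0,-0.02,0,0,0,0.8],[0,0,-0.02,0,0,0,0],[0,0,0,0,0,0,0]]]' 
python3 -m crank '[[[0,0,0,0,0,0,0],[0,0,0,0,0,0,0],[0,0,0,0,0,0,0],[0,0,0,0,0,0,0]]]' 
python3 - <<'E'
from h import *
go(tcp(.012-H,0,.0005),rotp(YAW,np.pi/6))
i=robot.capture("scene");cv2.imwrite("pics/scene3.png",i);j=robot.capture("top");cv2.imwrite("pics/top3.png",j)
f=lambda i,k:cv2.resize((255*(i/255.)**.6).astype('uint8'),None,fx=k,fy=k,interpolation=2)
A=np.zeros((480,800,3),'uint8');a=f(i[150:225,325:405],5);b=f(j[145:240,165:240],5);A[:375,:400]=a;A[:475,410:785]=b
cv2.imwrite("pics/h3.png",A)
E
```

```text
time: 10.88
tcp_pos: [0.5378, 0.1205, 0.0871]
tcp_rot: [0.259, -0.054, 0.964, 0.014]
contact_force: [0.1, -0.5, 0.0]
gripper_width: 0.0682
grip_force: 0.0
time: 11.3
tcp_pos: [0.5004, 0.1164, 0.1551]
tcp_rot: [0.261, -0.054, 0.964, 0.014]
contact_force: [0.3, -0.2, 1.0]
gripper_width: 0.045
grip_force: 0.0
time: 11.63
tcp_pos: [0.5002, 0.1162, 0.1507]
tcp_rot: [0.258, -0.054, 0.964, 0.014]
contact_force: [-0.0, 0.5, 0.3]
gripper_width: 0.0003
grip_force: 0.0
t 11.63 pos [0.5002 0.1162 0.1507] F [-0.   0.5  0.3] w 0.0003 grip 0.0
shift(tool now) [-0.0002 -0.0004  0.0605] shift(target axes) [-0.0002 -0.0004  0.0605] turn [-0.0006 -0.0003  0.0006]
```

View pics/h3.png

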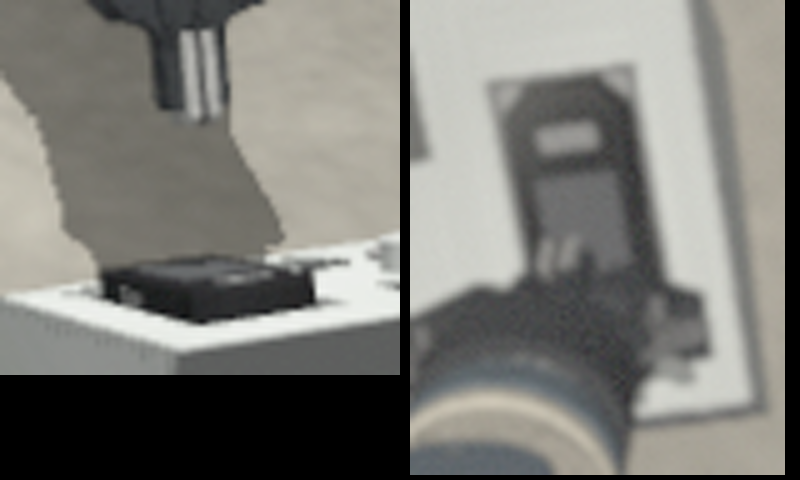

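The pack lies level on the leaves, about 12 mm proud, and its nose fits the cut corners (scene crop, top face around (210,270)). I'll press at the centre.

```bash
python3 -m crank '[[[0,0,0.02,0,0,0,0],[0,0,0.02,0,0,0,0],[0,0,0.01,0,0,0,0],[0,0,0.005,0,0,0,0],[0,0,0,0,0,0,0]]]' 
python3 -m crank '[[[0,0,0.003,0,0,0,0],[0,0,0.003,0,0,0,0],[0,0,0.002,0,0,0,0],[0,0,0,0,0,0,0]]]' 
python3 -m crank '[[[0,0,0.002,0,0,0,0],[0,0,0.002,0,0,0,0],[0,0,0.002,0,0,0,0],[0,0,0,0,0,0,0]]]' 
python3 - <<'E'
from h import *
go(tcp(0-H,0,.0005),rotp(YAW,np.pi/6))
s=robot.read_state();print(rotp(YAW,np.pi/6).inv().apply(s["contact_force"]).round(1),s["ft_torque"].round(2))
E
```

```text
time: 12.15
tcp_pos: [0.5275, 0.1192, 0.1027]
tcp_rot: [0.258, -0.054, 0.965, 0.014]
contact_force: [-0.7, -0.5, 0.2]
gripper_width: 0.0001
grip_force: 0.0
time: 12.48
tcp_pos: [0.5319, 0.1196, 0.0977]
tcp_rot: [0.26, -0.054, 0.964, 0.014]
contact_force: [-1.1, 0.0, 0.2]
gripper_width: 0.0006
grip_force: 0.6
time: 12.82
tcp_pos: [0.5348, 0.1211, 0.0927]
tcp_rot: [0.26, -0.055, 0.964, 0.015]
contact_force: [-2.4, 5.6, 5.3]
gripper_width: -0.0001
grip_force: 3.1
t 12.82 pos [0.5348 0.1211 0.0927] F [-2.4  5.6  5.3] w -0.0001 grip 3.1
shift(tool now) [ 0.001  -0.0015  0.0048] shift(target axes) [ 0.001  -0.0015  0.0048] turn [0.0022 0.0028 0.0014]
[-1.1  5.8 -5.4] [0.98 0.57 0.62]
```

```bash
python3 -m crank '[[[0,0,0.001,0,0,0,0],[0,0,0.001,0,0,0,0],[0,0,0.001,0,0,0,0],[0,0,0,0,0,0,0]]]' 
python3 - <<'E'
from h import *
go(tcp(0-H,0,.0005),rotp(YAW,np.pi/6))
s=robot.read_state();print(rotp(YAW,np.pi/6).inv().apply(s["contact_force"]).round(1),s["ft_torque"].round(2))
i=robot.capture("scene");cv2.imwrite("pics/scene4.png",i);j=robot.capture("top");cv2.imwrite("pics/top4.png",j)
f=lambda i,k:cv2.resize((255*(i/255.)**.6).astype('uint8'),None,fx=k,fy=k,interpolation=2)
A=np.zeros((480,800,3),'uint8');a=f(i[175:225,325:405],5);b=f(j[145:240,165:240],5);A[:250,:400]=a;A[:475,410:785]=b
cv2.imwrite("pics/h4.png",A)
E
```

```text
time: 13.15
tcp_pos: [0.5364, 0.1199, 0.0898]
tcp_rot: [0.259, -0.054, 0.964, 0.014]
contact_force: [-2.3, 0.4, 3.8]
gripper_width: -0.0001
grip_force: 2.0
t 13.15 pos [0.5364 0.1199 0.0898] F [-2.3  0.4  3.8] w -0.0001 grip 2.0
shift(tool now) [ 0.0008 -0.0002  0.0016] shift(target axes) [ 0.0008 -0.0002  0.0016] turn [-0.0013  0.0021  0.0006]
[ 0.   0.7 -4.4] [-0.25  0.38 -0.09]
```

View pics/h4.png

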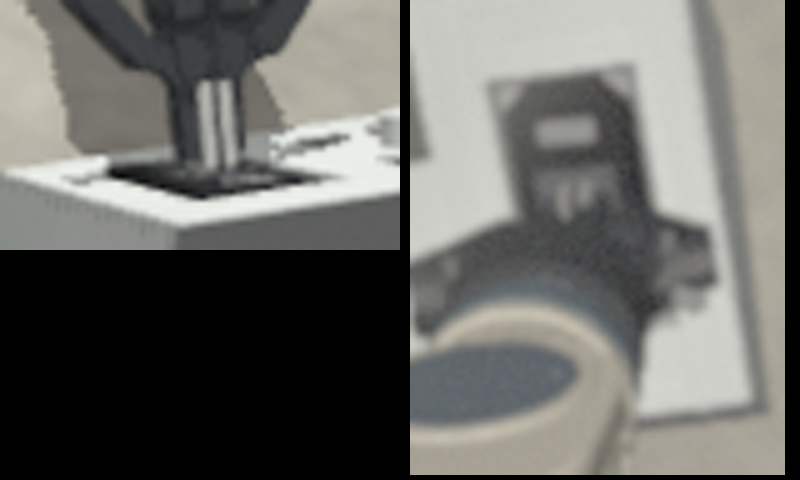

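The scene crop shows the pack nearly flush (dark face around (220,178)) and the lateral force has gone. I'll push on until it bottoms.

```bash
for i in 1 2; do python3 -m crank '[[[0,0,0.001,0,0,0,0],[0,0,0.001,0,0,0,0],[0,0,0,0,0,0,0]]]'; done
python3 - <<'E'
from h import *
go(tcp(0-H,0,.0005),rotp(YAW,np.pi/6))
s=robot.read_state();print(rotp(YAW,np.pi/6).inv().apply(s["contact_force"]).round(1),s["ft_torque"].round(2))
E
```

```text
time: 13.5
tcp_pos: [0.5374, 0.1191, 0.0882]
tcp_rot: [0.26, -0.053, 0.964, 0.013]
contact_force: [-3.6, -7.1, 7.2]
gripper_width: 0.0
grip_force: 4.3
time: 13.75
tcp_pos: [0.5376, 0.1191, 0.088]
tcp_rot: [0.26, -0.053, 0.964, 0.012]
contact_force: [-28.1, -11.2, 37.4]
gripper_width: 0.0001
grip_force: 23.5
t 13.75 pos [0.5376 0.1191 0.088 ] F [-28.1 -11.2  37.4] w 0.0001 grip 23.5
shift(tool now) [ 0.0009  0.0009 -0.0005] shift(target axes) [ 0.0009  0.0009 -0.0005] turn [-0.0041  0.0034  0.0002]
[  6.6  -8.  -47. ] [-1.65  1.78 -0.81]
```

The force jumped to 47 N with no further travel, so the pack is on the floor, with the tip level with the mouth. I'll back off clear and inspect.

```bash
python3 -m crank '[[[0,0,-0.005,0,0,0,0],[0,0,-0.02,0,0,0,0],[0,0,-0.03,0,0,0,0],[0,0,-0.03,0,0,0,0],[0,0,-0.03,0,0,0,0]]]'
python3 -m crank '[[[0.02,0,-0.03,0,0,0,0],[0.03,0,-0.02,0,0,0,0],[0.03,0,-0.01,0,0,0,0],[0.03,0,0,0,0,0,0],[0,0,0,0,0,0,0]]]'
python3 - <<'E'
from h import *
i=robot.capture("scene");cv2.imwrite("pics/scene5.png",i);j=robot.capture("top");cv2.imwrite("pics/top5.png",j)
f=lambda i,k:cv2.resize((255*(i/255.)**.6).astype('uint8'),None,fx=k,fy=k,interpolation=2)
Rz=R.from_euler('z',YAW)
A=np.zeros((600,800,3),'uint8');a=f(i[190:225,330:400],6);b=f(j[150:222,170:230],6)
A[:210,:420]=a;A[:432,430:790]=b
# predicted flush top-face outline
P=BC+Rz.apply(PACK[6:,:1]*EX+PACK[6:,1:2]*EY)
a2=a.copy();cv2.polylines(a2,[np.round((proj("scene",P)-[329.5,189.5])*6).astype(int)],True,(0,0,255),1);A[220:430,:420]=a2
cv2.imwrite("pics/h5.png",A)
E
```

```text
time: 14.17
tcp_pos: [0.4798, 0.1139, 0.1861]
tcp_rot: [0.259, -0.054, 0.964, 0.014]
contact_force: [0.5, 0.2, 0.8]
gripper_width: -0.0002
grip_force: 0.0
time: 14.58
tcp_pos: [0.3509, 0.1001, 0.1791]
tcp_rot: [0.257, -0.054, 0.965, 0.014]
contact_force: [-0.5, 0.8, -0.2]
gripper_width: -0.0
grip_force: 0.0
```

View pics/h5.png

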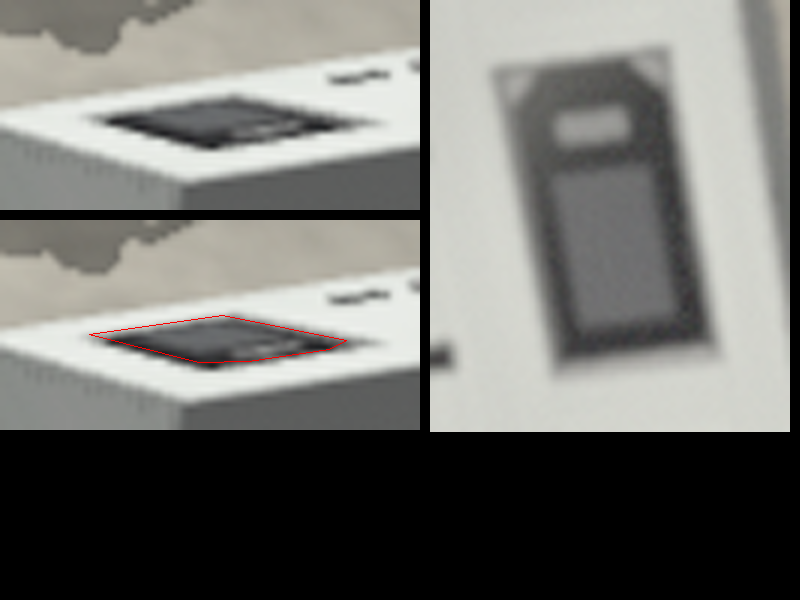

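The pack sits flush: no raised side is visible in the scene view, and in the top view the nose fits between the uphill fills. The arm is clear, so I'm handing in.

```bash
python3 -c "
from station import robot
print(robot.sign_off())"
```

```text
the job is handed in; nothing more can be done
None
```

The battery pack is seated in the bay, nose uphill, pressed to the floor and flush with the top as far as the last pictures show; I handed the job in at about 14.7 s with the arm clear and no verdict was returned.

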